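# Snap the dimmer knob onto the viewing light's D-spindle

## Task

The dimmer knob has come off the stone viewing light and lies beside it. Pick it up, set it on the bare spindle, feel for where the flat in its bore meets the flat of the spindle with only light pressure, then push it fully home until it snaps and let go. Do not force it, and leave the other things on the desk where they are.

Things in the scene. Friction and masses are not known exactly. Their poses are not given: they have to be found in the camera images.
- knob_center (a point): Centre (on the axis of its bore, half-way up) of the loose knob: black, oblong with round ends, 48 x 30 x 32 mm (x, y, z), about 50 g, standing on the desk bore down. It is gripped from above across its two flat 30 mm sides (along its y; each flat is 18 mm long). z is up; a thin white pointer line on its top runs from near the middle to its -x end.
- knob_foot (a point): Middle of the knob's underside, the mouth of its bore, 16 mm below knob_center, same axes. The blind bore is 17.6 mm across and 20 mm deep, with a flat 4.2 mm from the axis on the pointer's side (-x), so it goes onto the spindle in one direction only: bore flat against spindle flat.
- spindle_top (a point): Middle of the top of the bare steel D-spindle, on its axis, 66 mm above the desk. The spindle is 16 mm thick, top edge chamfered 1.5 mm, with a flat 3.5 mm from its axis. The flat faces the unit's front (-x) give or take up to 1.0 rad either way; this angle is not measured and must be seen or felt: this point has the axes of light_unit and does not turn with the spindle.
- spindle_seat (a point): Foot of the spindle, 18 mm below spindle_top (48 mm above the desk), on the black rubber washer, 34 mm across, on which the fitted knob's underside lies. Out of line, the knob rests on the spindle, underside 17 mm above this seat. Within about 0.2 rad of in line it slides down freely until about 8 mm above, where two sprung catches stop it; about 10 N more and it snaps down onto the washer.
- light_unit: Stone viewing light: grey box with aluminium top, 104 x 150 x 46 mm (x, y, z), fixed to the desk; origin under its centre on the desk, front towards its -x. The spindle stands 38 mm to its +y side, ringed by fine scale marks, and turns stiffly (0.04 N m, up to 1.4 rad either way). A round white light port, 62 mm across and 7 mm high, is on its -y side.
- stone_jar_1: Bystander: glass jar with a black screw cap, 39 mm across, 43 mm high, loose, origin under its centre; towards the back of the desk. (Another such jar behind it is fixed.)
- loupe: Bystander: small folding loupe, 27 x 44 x 14 mm, loose, towards the back of the desk, origin under its centre.
- tweezers: Bystander: steel stone tweezers, 13 x 162 x 10 mm, loose, lying along the laptop's edge at the left, origin under their centre.
Not all that is in view belongs to the job. What is shaped like the part that bears knob_center but pink is not meant.

How it is judged (in metres and radians):
At the end, for the whole second after the job is handed in: The knob is on the spindle, upright within 0.08 rad, its underside no more than 2 mm above its washer and within 2 mm of the spindle's axis (snapped past the catches), released (z of knob_foot in the frame of spindle_seat between -0.003 and 0.002 m and horizontal distance between knob_foot and spindle_seat below 0.002 m and angle between knob_foot's own z axis and vertical below 0.08 rad); the robot touches nothing.
It fails at once if the knob is forced against the light or its spindle with more than 80 N, all their contact forces added up (contact force between knob and light_unit above 80 N).
It fails at once if the jar, loupe or tweezers moved by more than 20 mm (distance of any of stone_jar_1, loupe, tweezers from where it was at the start of the episode above 0.02 m).
It also fails if it takes over 54 s, if anything falls off the work surface, if the arm or the gripper's body presses on something with over 40 N, if the wrist force passes 120 N, or if a joint passes its speed limit or range.

## Robot

A 6-joint arm with a two-finger parallel gripper is mounted at the origin on a cart in front of the work surface, level with it; the furniture and walls round the work are solid. World frame = base frame: x ahead of the robot, y to its left, z up, the work surface at z = 0. Lengths are in mm, angles in rad, forces in N, time in s.
With the tool pointing down it reaches from about 300 to 775 mm from the base axis. Payload 14.6 kg.
Tool frame: the origin (TCP) lies at the very end of the fingers, on their centre line; the grasp point (between the pads) lies 19 mm behind it; z points along the fingers, y is the line along which they close (so a half turn about z gives the same grasp; the last joint's range is limited). The gripper opens to 94 mm and grips with 3 to 60 N. Pads are 16 mm wide; open, the fingers measure 119 mm over their backs; the gripper's body (75 mm by 177 mm) begins 78 mm behind the grasp point.
Start: joints at [1.058, 0.3, 1.521, -0, 1.321, -0.067], TCP at [237.145, 496.237, 205.446] pointing down, gripper open.
Joint ranges: [-3.03, 3.03], [-0.79, 2.21], [0.23, 2.52], [-1.04, 4.18], [0, 3.07], [-2.55, 2.55]. Speed limits (rad/s): [2.22, 2.22, 2.57, 3.14, 3.14, 3.14].

## Interface

Orientations are given as [roll, pitch, yaw] about the fixed x, y, z axes, in that order (R = Rz(yaw) Ry(pitch) Rx(roll)).
In Python, from cell import manip gives the robot as it stands.
- The arm moves only by the tool servo_tool, never from a script. Its argument "motion" is a list that holds one entry, the list of rows, each a list of 7 numbers: the shift along the world's x, y, z as a fraction of full scale, then the turn, a rotation vector about the world's x, y, z as a fraction of full scale, then the closure, from 0 (fully open) to 1 (shut). In form: [[[x, y, z, rx, ry, rz, gripper], ...]]. A call has 1 to 10 rows; each row is the pose to reach, as a shift and turn from the pose commanded when the call began, turning the shorter way round; what a row does not reach only later rows make up. Full scale, the value 1, is 0.5 m for a shift and pi rad for a turn. A row lasts 1/10 s, in which the tool goes at most 50 mm and 8.59 degrees, less where a joint would pass 70% of its speed; a pose out of reach is approached as far as the arm can. A call with a number of a shift or a turn outside -1 to 1 is refused whole. A call with a gripper value outside its range is refused whole. The fingers move at their own pace and stop on an object; "newtons" is the grip in N (left out, the last holds). Time passes only in rows, so rows that repeat a pose let the fingers close. It gives the time, the measured TCP pose, the force, the opening and the grip force at its end, in the units of the state.
- manip.read_state(): the state, without advancing time (a new reading comes with each control period).
- manip.camera(name): name is "side" or "top"; returns a dict with "frame" (480x640x3 uint8, red, green, blue), "range_z" (480x640 float32, mm along the optical axis (not along the pixel's ray), 0 where there is no reading), "vfov" (degrees; the focal length in pixels is half the picture's height over the tangent of half this angle, whatever the lens; pixels are square), "cx", "cy" (the principal point, pixels), "cam_to_world" (4x4, takes a point from camera to world coordinates). Camera axes: x right, y down, z forward; pixel columns grow to the right and rows downward; lengths in mm; the calibration is good to about 2 mm. A picture is of the moment at which its call begins.
- manip.sign_off(): hands the job in; it is judged then, once.
The state is a dict: "clock": time; "joints": joint angles; "qd": joint speeds; "effort": joint torques, N m; "eef_pos": TCP position; "eef_rot": TCP orientation; "wrist_force": force on the tool from outside, world axes, zero at the start; "moment": the same for the moment, N m; "finger_gap": finger opening in mm; "finger_force": force on a finger pad.
Only numpy, scipy, OpenCV 4.12 (cv2) and the standard library are available. Lean on these libraries where they do the work, as an engineer would, in place of code of your own. Each camera call takes 0.05 s, during which the arm holds its last target. There are 200 camera calls.

## Working session

There is one attempt and no reset: what is moved stays moved. The work goes in short steps, Python scripts to look and compute and a tool call to move; the robot and the scene stay as the last step left them, time stands still between calls to the robot, and variables do not carry over. Pictures are saved under pics/ and viewed, at most 10 in all, crops included, and the job is handed in when it is done.

Besides the shell and the picture viewer there is one more tool, called after "Request:" as name(argument=value, ...) on one line, values as JSON. servo_tool: Moves the arm, as the interface text tells. Its arguments: {"type":"object","properties":{"motion":{"type":"array"},"newtons":{"type":"number"}},"required":["motion"]}

```bash
mkdir -p pics; cat > h.py <<'E'
from cell import manip
import numpy as np, cv2
def snap(n):
    c=manip.camera(n); np.savez('last_'+n,**{k:np.array(v) for k,v in c.items()}); return c
def load(n): return dict(np.load('last_'+n+'.npz'))
def pt(c,u,v,z=None):
    """world point of pixel; z given: intersect the plane, else use range"""
    f=240/np.tan(np.radians(float(c['vfov']))/2); M=c['cam_to_world']
    d=np.array([(u-c['cx'])/f,(v-c['cy'])/f,1.0])
    if z is None: return M[:3,:3]@(d*c['range_z'][int(round(v)),int(round(u))])+M[:3,3]
    w=M[:3,:3]@d; return M[:3,3]+w*(z-M[2,3])/w[2]
def crop(c,x0,y0,w,h,s,fn):
    im=cv2.cvtColor(c['frame'],cv2.COLOR_RGB2BGR)[y0:y0+h,x0:x0+w]
    cv2.imwrite('pics/'+fn,cv2.resize(im,None,fx=s,fy=s,interpolation=cv2.INTER_CUBIC))
E
python3 - <<'E'
from h import *
for n in('top','side'):
    c=snap(n); crop(c,0,0,640,480,1,n+'0.png'); print(n,c['vfov'],c['cx'],c['cy'],c['cam_to_world'].round(3).tolist())
print(manip.read_state())
E
```

```text
top 47.28331215158367 323.90470993002344 244.34112453213766 [[0.003, -0.996, 0.09, 540.699], [-1.0, -0.005, -0.021, 265.372], [0.022, -0.09, -0.996, 924.607], [0.0, 0.0, 0.0, 1.0]]
side 42.901170466245716 322.6054021675967 236.42873127150878 [[0.832, -0.193, 0.521, 79.04], [-0.555, -0.296, 0.778, -559.803], [0.004, -0.936, -0.353, 418.578], [0.0, 0.0, 0.0, 1.0]]
{'clock': 0.1, 'joints': array([ 1.05837350e+00,  3.00405429e-01,  1.52152180e+00, -5.35909034e-06,
        1.32071707e+00, -6.66091052e-02]), 'qd': array([ 1.79209391e-03, -1.06705622e-03,  3.17161330e-04,  2.06949479e-03,
        2.60362198e-05, -5.08905201e-04]), 'effort': array([ 1.90215571e-03, -5.32645226e+01, -3.53283584e+01,  7.10298331e-02,
        2.34896585e-02, -3.88178023e-05]), 'eef_pos': array([237.04529899, 496.02773946, 204.94743247]), 'eef_rot': array([-3.14054299e+00, -6.48178848e-05,  2.69578022e+00]), 'wrist_force': array([-0.31349738,  1.21910044,  1.11974232]), 'moment': array([-0.01084824, -0.04883766,  0.02929482]), 'finger_force': 0.0, 'finger_gap': 93.93202060495406}
```

View pics/top0.png

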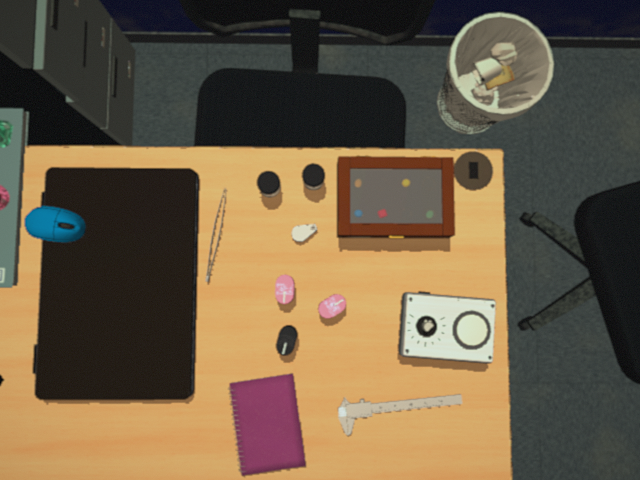

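View pics/side0.png

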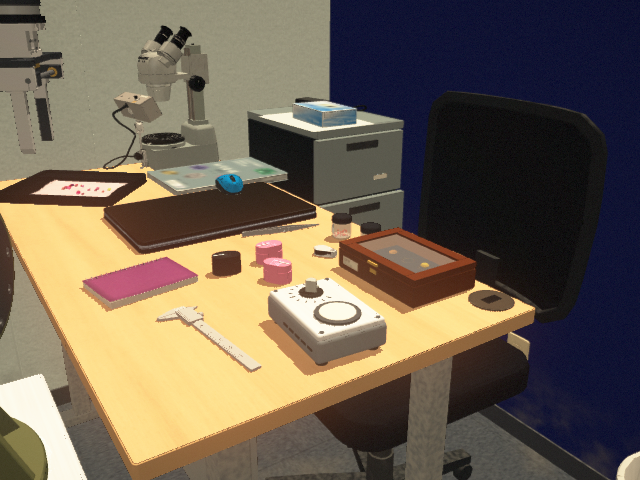

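The knob is the black oblong at about (287,340) in the top view, with its white pointer toward the lower left. The spindle is at about (428,326) on the unit. I'll enlarge both.

```bash
python3 - <<'E'
from h import *
c=load('top')
im=cv2.cvtColor(c['frame'],cv2.COLOR_RGB2BGR)
a=cv2.resize(im[320:360,267:307],None,fx=10,fy=10,interpolation=cv2.INTER_CUBIC)
b=cv2.resize(im[306:346,408:448],None,fx=10,fy=10,interpolation=cv2.INTER_CUBIC)
cv2.imwrite('pics/z.png',np.hstack([a,b]))
# knob mask by height
H=np.full((480,640,3),np.nan)
for v in range(285,370):
    for u in range(260,505): H[v,u]=pt(c,u,v)
m=np.zeros((480,640),bool); m[318:362,270:304]=True
k=m&(H[...,2]>26)&(H[...,2]<40)
P=H[k]; print(len(P),P.mean(0),P.min(0),P.max(0))
r=cv2.minAreaRect(P[:,:2].astype(np.float32)); print('knob',r)
q=P[:,:2]-P[:,:2].mean(0); print('pca',np.linalg.eigh(q.T@q))
m[:]=0;m[285:370,390:505]=True
k=m&(H[...,2]>38)&(H[...,2]<57); P=H[k]; print(len(P),np.median(P[:,2])); print('unit',cv2.minAreaRect(P[:,:2].astype(np.float32)))
k=m&(H[...,2]>58); P=H[k]; print('spindle',len(P),P.mean(0),P.min(0),P.max(0)); print(np.argwhere(k).mean(0))
E
```

```text
481 [465.82730224 307.41231569  32.40655092] [442.56981785 290.84725005  27.65749133] [488.85214448 324.48395325  36.34296032]
knob ((465.75921630859375, 307.4126281738281), (29.724002838134766, 47.011390686035156), 75.86878204345703)
pca EighResult(eigenvalues=array([30155.09468914, 74022.02417854]), eigenvectors=array([[-0.24206899, -0.97025904],
       [-0.97025904,  0.24206899]]))
5655 47.14284529352494
unit ((487.3294677734375, 47.481834411621094), (147.21217346191406, 102.18380737304688), 85.61486053466797)
spindle 108 [507.93918291 145.43420069 351.96889427] [483.2811364   22.6910495   58.17867895] [540.69940421 265.37226644 924.60658259]
[326.30555556 437.75925926]
```

View pics/z.png

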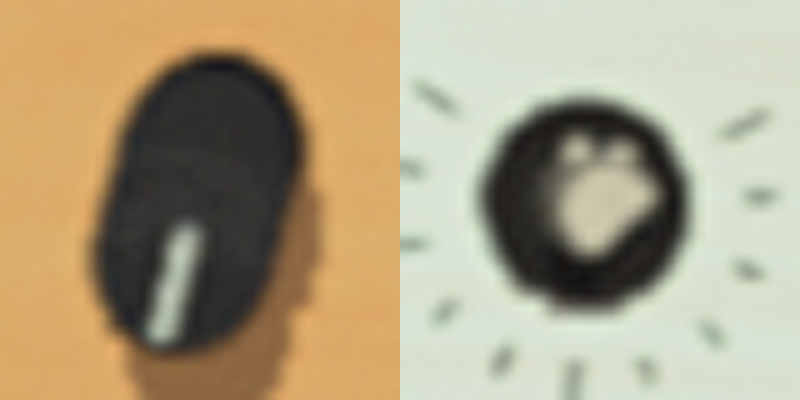

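The pointer runs to the lower left, toward -x and +y. The spindle flat appears to face the image's lower right, about +0.75 rad from the front. Next I'll measure the spindle axis and check the flat.

```bash
python3 - <<'E'
from h import *
c=load('top')
print('knob top ctr',pt(c,267+20,320+20,32))
print('washer',pt(c,426.5,326.3,48.))
P=[(u,v,*pt(c,u,v)) for v in range(312,342) for u in range(412,444) if c['range_z'][v,u]>0]
P=np.array(P); s=P[(P[:,4]>60)&(P[:,4]<75)]; print('spindle',len(s),s.mean(0).round(1),s.min(0).round(1),s.max(0).round(1),np.median(s[:,4]))
y=-0.0766;R=np.array([[np.cos(y),-np.sin(y)],[np.sin(y),np.cos(y)]])
print('from unit',np.array([487.33,47.48])+R@[0,38])
b=[pt(c,408+a/10-.5,306+d/10-.5,66.)[:2].round(1) for a,d in((590,255),(660,190),(560,160),(640,145),(552,200),(575,250))]; print(b)
d=load('side'); crop(d,281,260,64,48,12,'zs.png')
M=d['cam_to_world'];f=240/np.tan(np.radians(d['vfov'])/2)
for p in((490.2,85.4,66),(490.2,85.4,48)):
    q=M[:3,:3].T@(np.array(p)-M[:3,3]); print('side px',f*q[0]/q[2]+d['cx'],f*q[1]/q[2]+d['cy'])
E
```

```text
knob top ctr [466.46643795 305.22209185  32.        ]
washer [489.59100133  83.05113724  48.        ]
spindle 68 [426.9 325.7 491.6  86.1  66. ] [423.  321.  483.3  78.   60.1] [432.  331.  498.5  92.   70.1] 66.17552904567265
from unit [490.23795429  85.36857086]
[array([483.5,  24.3]), array([493.5,  13.1]), array([498.2,  28.7]), array([500.5,  16. ]), array([492.,  30.]), array([484.3,  26.6])]
side px 309.855188100624 280.0279253975808
side px 309.89904429235844 291.85478665155523
```

View pics/zs.png

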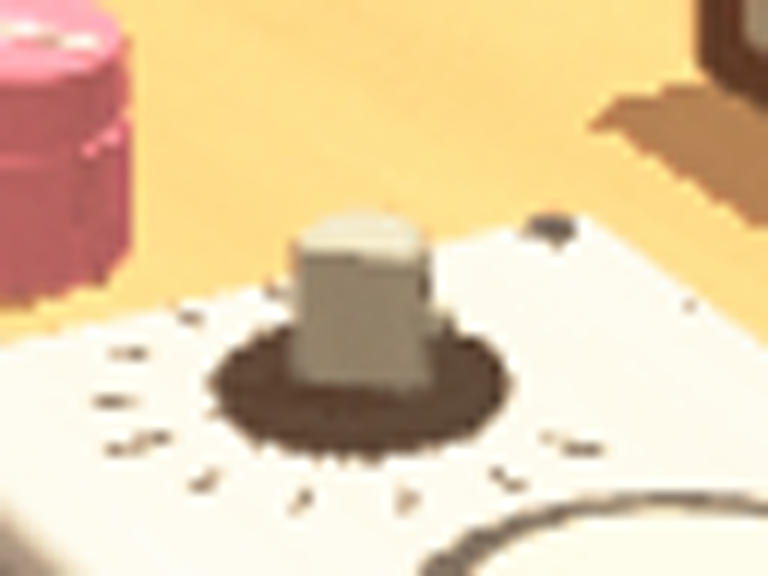

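The side view shows the flat almost facing that camera. The foot edge of the flat runs from (290,380) to (430,388) in the crop. I'll compute its direction from both views.

```bash
python3 - <<'E'
from h import *
c=load('top');d=load('side')
def rep(n,a,b):
    e=(b-a)[:2]; nrm=np.array([-abs(e[1]),0]) 
    n_=np.array([e[1],-e[0]]); 
    if n_[0]>0:n_=-n_
    print(n,a.round(1),b.round(1),'theta_world',np.arctan2(-n_[1],-n_[0]))
rep('top',pt(c,408+18.5,306+25,66.),pt(c,408+25.5,306+18.5,66.))
S=lambda u,v,z:pt(d,281+u/12-.5,260+v/12-.5,z)
rep('foot',S(290,380,48.),S(430,388,48.))
rep('topedge',S(300,250,66.),S(428,262,66.))
# washer in side view extents: left 210, right 510, bottom 458
print(S(360,390,48.),S(210,385,48.),S(510,385,48.))
P=np.array([pt(c,u,v) for v in range(312,342) for u in range(412,444) if c['range_z'][v,u]>0])
s=P[(P[:,2]>64)&(P[:,2]<68)];print(len(s),s.mean(0),s.min(0),s.max(0))
E
```

```text
top [483.4  86.9  66. ] [493.4  75.8  66. ] theta_world 0.7357407986972662
foot [485.3  91.2  48. ] [497.7  80.6  48. ] theta_world 0.8607837580841232
topedge [484.7  87.8  66. ] [495.1  77.1  66. ] theta_world 0.772208188923019
[490.6484668   84.55666886  48.        ] [476.86425658  95.1695179   48.        ] [505.86217046  76.16249352  48.        ]
48 [491.92177057  85.83963966  66.19740685] [483.2811364   77.99131327  64.00365227] [497.34436299  92.0397144   67.92903549]
```

Request:
servo_tool(motion=[[[0.457,-0.379,-0.21,0,0,0.064,0.3],[0.457,-0.379,-0.21,0,0,0.064,0.3],[0.457,-0.379,-0.21,0,0,0.064,0.3],[0.457,-0.379,-0.21,0,0,0.064,0.3],[0.457,-0.379,-0.21,0,0,0.064,0.3],[0.457,-0.379,-0.21,0,0,0.064,0.3],[0.457,-0.379,-0.21,0,0,0.064,0.3],[0.457,-0.379,-0.21,0,0,0.064,0.3],[0.457,-0.379,-0.21,0,0,0.064,0.3],[0.457,-0.379,-0.21,0,0,0.064,0.3]]], newtons=40)

```text
clock: 1.1
eef_pos: [464.9, 307.9, 101.1]
eef_rot: [3.141, 0.0, 2.898]
wrist_force: [0.7, -0.6, 0.2]
finger_gap: 66.0
finger_force: 0.0
```

Request:
servo_tool(motion=[[[0,0,-0.08,0,0,0,0.3],[0,0,-0.14,0,0,0,0.3],[0,0,-0.17,0,0,0,0.3],[0,0,-0.19,0,0,0,0.3],[0,0,-0.19,0,0,0,0.3],[0,0,-0.19,0,0,0,0.3],[0,0,-0.19,0,0,0,0.3]]])

```text
clock: 1.8
eef_pos: [466.2, 307.2, 6.7]
eef_rot: [3.14, 0.001, 2.897]
wrist_force: [0.6, 0.7, -0.3]
finger_gap: 66.0
finger_force: 0.0
```

```bash
python3 - <<'E'
from h import *
c=snap('side'); crop(c,170,200,160,120,5,'g1.png')
E
```

```text
(no output)
```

View pics/g1.png

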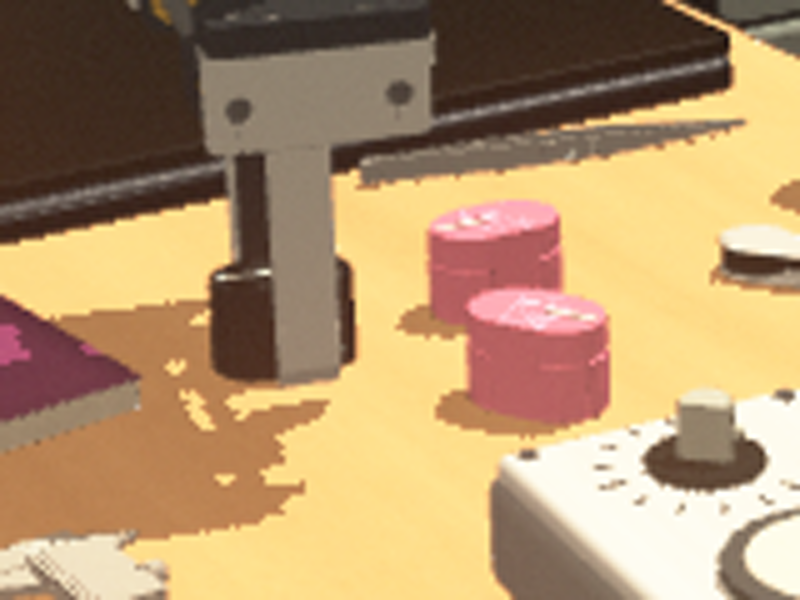

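The fingers straddle the knob, with the near finger at (305,260) in front of it. I'll close.

Request:
servo_tool(motion=[[[0,0,0,0,0,0,0.8],[0,0,0,0,0,0,0.8],[0,0,0,0,0,0,0.8],[0,0,0,0,0,0,0.8],[0,0,0,0,0,0,0.8],[0,0,0,0,0,0,0.8],[0,0,0,0,0,0,0.8],[0,0,0,0,0,0,0.8]]], newtons=40)

```text
clock: 2.65
eef_pos: [465.7, 306.7, 5.4]
eef_rot: [3.142, 0.0, 2.897]
wrist_force: [0.1, -0.7, 1.0]
finger_gap: 30.0
finger_force: 40.0
```

Request:
servo_tool(motion=[[[0,0,0.08,0,0,0,0.8],[0,0,0.16,0,0,0,0.8],[0,0,0.22,0,0,0,0.8],[0,0,0.22,0,0,0,0.8],[0,0,0.22,0,0,0,0.8],[0,0,0.22,0,0,0,0.8]]])

```text
clock: 3.25
eef_pos: [465.1, 306.4, 114.1]
eef_rot: [-3.14, -0.002, 2.897]
wrist_force: [-0.5, 0.7, -0.6]
finger_gap: 29.7
finger_force: 40.0
```

Request:
servo_tool(motion=[[[0.05,-0.08,0,0,0,0.045,0.8],[0.05,-0.17,0,0,0,0.09,0.8],[0.05,-0.26,0,0,0,0.135,0.8],[0.05,-0.35,0,0,0,0.18,0.8],[0.05,-0.443,0,0,0,0.225,0.8],[0.05,-0.443,0,0,0,0.27,0.8],[0.05,-0.443,0,0,0,0.315,0.8],[0.05,-0.443,0,0,0,0.323,0.8],[0.05,-0.443,0,0,0,0.323,0.8],[0.05,-0.443,0,0,0,0.323,0.8]]])

```text
clock: 4.25
eef_pos: [490.4, 85.5, 115.0]
eef_rot: [3.141, -0.001, -2.374]
wrist_force: [-0.6, 0.1, -0.7]
finger_gap: 29.3
finger_force: 40.0
```

```bash
python3 - <<'E'
from h import *
c=snap('side'); crop(c,260,200,100,80,7,'g2.png')
s=manip.read_state();print(s['eef_pos'],s['eef_rot'],s['joints'],s['wrist_force'])
E
```

```text
[490.48386768  85.54042677 115.11089796] [ 3.14122657e+00 -4.54619998e-04 -2.37375976e+00] [ 9.90835892e-02  2.83226373e-01  1.76711833e+00  6.03919097e-06
  1.09183161e+00 -2.23954834e+00] [ 0.35923879 -0.572862   -0.43181864]
```

View pics/g2.png

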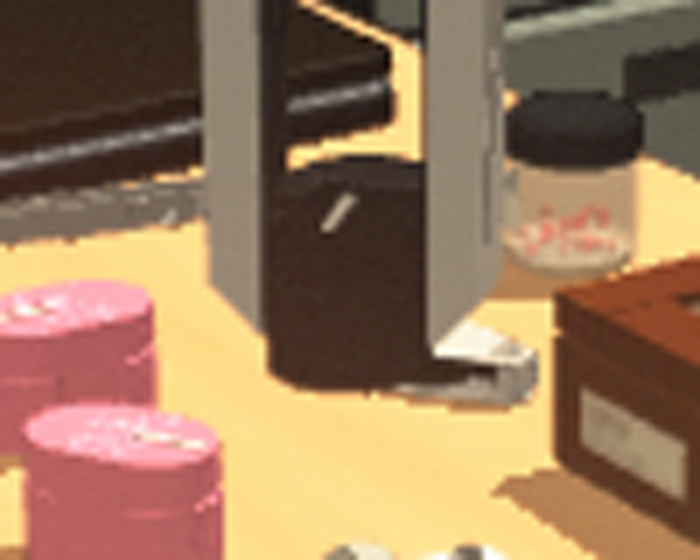

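The knob is held upright with its underside visible below the fingertips at (270–430,385), and its column matches the spindle. I'll go down to just above the spindle top.

Request:
servo_tool(motion=[[[0,0,-0.04,0,0,0,0.8],[0,0,-0.07,0,0,0,0.8],[0,0,-0.082,0,0,0,0.8],[0,0,-0.085,0,0,0,0.8],[0,0,-0.085,0,0,0,0.8],[0,0,-0.085,0,0,0,0.8]]])

```text
clock: 4.9
eef_pos: [491.0, 85.3, 73.6]
eef_rot: [-3.141, 0.001, -2.372]
wrist_force: [0.3, -0.2, -0.7]
finger_gap: 29.3
finger_force: 40.0
```

Request:
servo_tool(motion=[[[0,0,-0.002,0,0,0,0.8],[0,0,-0.003,0,0,0,0.8],[0,0,-0.004,0,0,0,0.8],[0,0,-0.005,0,0,0,0.8],[0,0,-0.005,0,0,0,0.8],[0,0,-0.005,0,0,0,0.8]]])

```text
clock: 5.5
eef_pos: [490.6, 85.2, 70.4]
eef_rot: [3.142, -0.0, -2.372]
wrist_force: [-1.4, -0.7, -0.4]
finger_gap: 29.3
finger_force: 40.0
```

Request:
servo_tool(motion=[[[0,0,-0.001,0,0,0,0.8],[0,0,-0.002,0,0,0,0.8],[0,0,-0.003,0,0,0,0.8],[0,0,-0.003,0,0,0,0.8],[0,0,-0.003,0,0,0,0.8]]])

```text
clock: 6.0
eef_pos: [490.6, 85.2, 68.9]
eef_rot: [3.141, -0.0, -2.372]
wrist_force: [-1.0, -0.4, 0.0]
finger_gap: 29.7
finger_force: 40.0
```

Request:
servo_tool(motion=[[[0,0,-0.001,0,0,0,0.8],[0,0,-0.002,0,0,0,0.8],[0,0,-0.003,0,0,0,0.8],[0,0,-0.004,0,0,0,0.8],[0,0,-0.004,0,0,0,0.8],[0,0,-0.004,0,0,0,0.8]]])

```text
clock: 6.6
eef_pos: [490.5, 85.2, 66.9]
eef_rot: [3.141, -0.0, -2.372]
wrist_force: [-1.9, -3.1, -0.3]
finger_gap: 29.9
finger_force: 40.0
```

The underside is 3 mm past the spindle top with no vertical force, so the flats are in line. There is a slight sideways force, so I'll yield to it and keep lowering.

Request:
servo_tool(motion=[[[-0.0005,-0.001,-0.001,0,0,0,0.8],[-0.0005,-0.001,-0.002,0,0,0,0.8],[-0.0005,-0.001,-0.003,0,0,0,0.8],[-0.0005,-0.001,-0.004,0,0,0,0.8],[-0.0005,-0.001,-0.005,0,0,0,0.8],[-0.0005,-0.001,-0.006,0,0,0,0.8],[-0.0005,-0.001,-0.006,0,0,0,0.8],[-0.0005,-0.001,-0.006,0,0,0,0.8]]])

```text
clock: 7.4
eef_pos: [490.5, 84.8, 64.0]
eef_rot: [-3.141, 0.0, -2.372]
wrist_force: [-0.2, -0.5, -1.1]
finger_gap: 30.0
finger_force: 40.0
```

Request:
servo_tool(motion=[[[0,0,-0.001,0,0,0,0.8],[0,0,-0.002,0,0,0,0.8],[0,0,-0.003,0,0,0,0.8],[0,0,-0.004,0,0,0,0.8],[0,0,-0.005,0,0,0,0.8],[0,0,-0.005,0,0,0,0.8],[0,0,-0.005,0,0,0,0.8]]])

```text
clock: 8.1
eef_pos: [490.4, 84.8, 61.4]
eef_rot: [-3.142, 0.0, -2.372]
wrist_force: [-0.5, -0.1, -0.3]
finger_gap: 30.0
finger_force: 40.0
```

Next come the catches. I'll press slowly in 0.5 mm steps.

Request:
servo_tool(motion=[[[0,0,-0.001,0,0,0,0.8],[0,0,-0.002,0,0,0,0.8],[0,0,-0.003,0,0,0,0.8],[0,0,-0.003,0,0,0,0.8],[0,0,-0.003,0,0,0,0.8]]])

```text
clock: 8.6
eef_pos: [490.8, 84.6, 60.2]
eef_rot: [-3.141, 0.001, -2.372]
wrist_force: [3.0, -3.5, 2.5]
finger_gap: 29.6
finger_force: 40.0
```

Request:
servo_tool(motion=[[[0.0005,-0.0005,-0.001,0,0,0,0.8],[0.0005,-0.0005,-0.002,0,0,0,0.8],[0.0005,-0.0005,-0.003,0,0,0,0.8],[0.0005,-0.0005,-0.003,0,0,0,0.8],[0.0005,-0.0005,-0.003,0,0,0,0.8]]])

```text
clock: 9.1
eef_pos: [490.8, 84.5, 58.4]
eef_rot: [-3.141, 0.0, -2.372]
wrist_force: [4.0, -2.4, 1.3]
finger_gap: 29.8
finger_force: 40.0
```

Request:
servo_tool(motion=[[[0.001,-0.0005,-0.001,0,0,0,0.8],[0.001,-0.0005,-0.002,0,0,0,0.8],[0.001,-0.0005,-0.003,0,0,0,0.8],[0.001,-0.0005,-0.004,0,0,0,0.8],[0.001,-0.0005,-0.004,0,0,0,0.8],[0.001,-0.0005,-0.004,0,0,0,0.8]]])

```text
clock: 9.7
eef_pos: [491.0, 84.3, 56.3]
eef_rot: [3.141, -0.0, -2.372]
wrist_force: [3.4, -2.0, -2.6]
finger_gap: 29.8
finger_force: 40.0
```

Request:
servo_tool(motion=[[[0.001,-0.0005,-0.001,0,0,0,0.8],[0.001,-0.0005,-0.002,0,0,0,0.8],[0.001,-0.0005,-0.003,0,0,0,0.8],[0.001,-0.0005,-0.004,0,0,0,0.8],[0.001,-0.0005,-0.005,0,0,0,0.8],[0.001,-0.0005,-0.005,0,0,0,0.8]]])

```text
clock: 10.3
eef_pos: [491.2, 84.1, 53.7]
eef_rot: [3.141, -0.001, -2.372]
wrist_force: [-4.6, 0.2, -1.5]
finger_gap: 30.1
finger_force: 40.0
```

Request:
servo_tool(motion=[[[-0.0005,0,-0.001,0,0,0,0.8],[-0.0005,0,-0.002,0,0,0,0.8],[-0.0005,0,-0.002,0,0,0,0.8],[-0.0005,0,-0.002,0,0,0,0.8]]])

```text
clock: 10.7
eef_pos: [491.3, 84.1, 53.4]
eef_rot: [3.141, -0.0, -2.371]
wrist_force: [-7.0, 0.7, 7.2]
finger_gap: 29.9
finger_force: 40.0
```

```bash
python3 - <<'E'
from h import *
c=snap('side'); crop(c,260,220,100,80,7,'g3.png')
s=manip.read_state();print(s['eef_pos'],s['wrist_force'],s['moment'])
E
```

```text
[491.25435252  84.07614264  53.37806994] [-6.87533504  0.13357595  7.16350704] [ 0.1196149   1.34396417 -0.03040264]
```

View pics/g3.png

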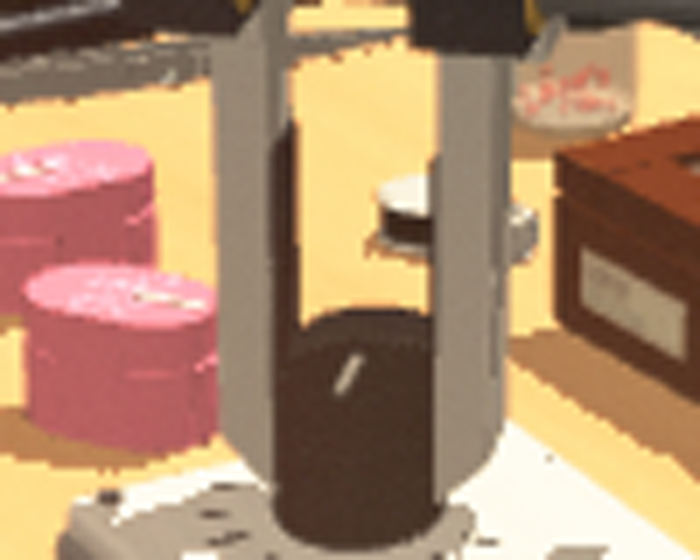

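The knob's underside (row about 545) lies on the washer and contact began at the seat height. I'll press a touch more to confirm it has bottomed.

Request:
servo_tool(motion=[[[-0.0015,0,-0.001,0,0,0,0.8],[-0.0015,0,-0.002,0,0,0,0.8],[-0.0015,0,-0.003,0,0,0,0.8],[-0.0015,0,-0.003,0,0,0,0.8]]])

```text
clock: 11.15
eef_pos: [491.3, 84.1, 53.2]
eef_rot: [-3.14, 0.001, -2.372]
wrist_force: [-10.5, 0.0, 22.0]
finger_gap: 30.1
finger_force: 40.0
```

It is firmly bottomed: 22 N for 0.2 mm. I'll relax, open slightly and rise.

Request:
servo_tool(motion=[[[0,0,0.003,0,0,0,0.8],[0,0,0.003,0,0,0,0.6],[0,0,0.003,0,0,0,0.5],[0,0,0.003,0,0,0,0.5],[0,0,0.003,0,0,0,0.5],[0,0,0.003,0,0,0,0.5]]])

```text
clock: 11.75
eef_pos: [490.6, 84.0, 52.9]
eef_rot: [3.142, -0.0, -2.372]
wrist_force: [1.2, 0.4, 0.0]
finger_gap: 47.0
finger_force: 0.0
```

Request:
servo_tool(motion=[[[0,0,0.02,0,0,0,0.5],[0,0,0.06,0,0,0,0.5],[0,0,0.14,0,0,0,0.5],[0,0,0.22,0,0,0,0.5],[0,0.1,0.3,0,0,0,0.5],[0,0.2,0.3,0,0,0,0.5],[0,0.3,0.3,0,0,0,0.5],[0,0.3,0.3,0,0,0,0.5],[0,0.3,0.3,0,0,0,0.5]]])

```text
clock: 12.65
eef_pos: [490.3, 235.2, 203.3]
eef_rot: [-3.142, 0.0, -2.369]
wrist_force: [-0.6, -0.2, 0.0]
finger_gap: 47.0
finger_force: 0.0
```

```bash
python3 - <<'E'
from h import *
c=snap('top'); d=snap('side')
P=np.array([pt(c,u,v) for v in range(300,350) for u in range(400,460) if c['range_z'][v,u]>0])
s=P[(P[:,2]>65)&(P[:,2]<100)];print(len(s),s.mean(0),np.percentile(s[:,2],[5,50,95])); print(cv2.minAreaRect(s[:,:2].astype(np.float32)))
crop(d,270,240,100,80,7,'g4.png'); print(manip.read_state()['eef_pos'])
E
```

```text
499 [491.28598375  83.42401672  80.41053251] [77.63759474 80.56927302 83.12926099]
((492.1628723144531, 82.47590637207031), (46.033695220947266, 29.512367248535156), 25.366334915161133)
[490.62616051 233.0978421  203.04265892]
```

View pics/g4.png

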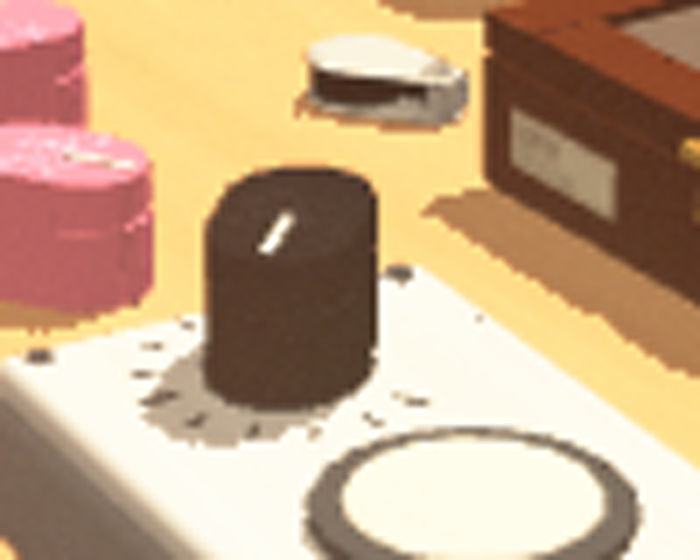

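The knob stands upright on the washer, around (290,290) in the crop. Its top is at 80.4 mm (80 mm expected) and the gripper is clear of it.

```bash
python3 -c "
from cell import manip
print(manip.sign_off())"
```

```text
the job is handed in; nothing more can be done
None
```

The knob is pushed fully home on the spindle and let go, and the job is handed in. Its top measured 80.4 mm against 80 mm expected, and at about 13 s the job was well inside the 54 s limit; sign-off gave no verdict.

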